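Hang the vial basket on the spring-balanced dipping arm

ROBOT

A 7-joint arm with a two-finger parallel gripper is mounted at the origin on the work surface. World frame = base frame: x ahead of the robot, y to its left, z up, the work surface at z = 0. Lengths are in m, angles in rad, forces in N, time in s.
With the tool pointing down it reaches from about 0.425 to 0.875 m from the base axis. Payload 4.7 kg.
Tool frame: the origin (TCP) lies midway between the tips of the shut fingers; the grasp point (between the pads) lies 19 mm behind it (ctrl.grip_depth is the distance from the TCP to the grasp point, in m); z points along the fingers, y is the direction in which the jaws open and shut (so a half turn about z gives the same grasp; the last joint's range is limited). The gripper opens to 87 mm and grips with 3 to 60 N. Pads are 19 mm wide; open, the fingers measure 117 mm over their backs; the gripper's body (75 mm by 190 mm) begins 51 mm behind the grasp point.
Start: joints at [-1.257, 0.321, -0.07, 1.45, 0.023, 1.371, -0.057], TCP at [0.192, 0.621, 0.223] pointing down, gripper open.
Joint ranges: [-2.86, 2.86], [-0.3, 2.09], [-1.38, 1.24], [0.06, 2.45], [-1.56, 4.7], [0.09, 2.05], [-2.69, 2.69]. Speed limits (rad/s): [2.57, 2.57, 3.14, 3.14, 3.14, 3.14, 3.14].

INTERFACE

Orientations are given as a rotation vector (axis times angle).
In Python, from bench import ctrl gives the robot as it stands. The module is installed in compiled form; this text tells all that it offers.
- The arm moves only by the shell command python3 -m inch 'ROWS' [FORCE]. ROWS is JSON, a list of rows, each a list of 5 numbers: the opening, from -1 (shut) to 1 (fully open), so that 0 is half open, then the shift along the tool's x, y, z in mm, then the turn about the tool's z in rad. In form: [[fingers, tx, ty, tz, twist], ...]. A call has 1 to 5 rows; each row shifts and turns the pose as measured when the row begins, along the tool's axes as they then stand; what a row does not reach is not made up. A row lasts 1/8 s, in which the tool goes at most 62.5 mm and 10.7 degrees, less where a joint would pass 70% of its speed; a pose out of reach is approached as far as the arm can. A call is refused whole if a number of a shift passes 62.5 or a number of a turn 0.188, either way. A call with a gripper value outside its range is refused whole. The fingers move at their own pace and stop on an object; FORCE is the grip in N (left out, the last holds). Time passes only in rows, so rows that do not move let the fingers close. It gives the time, the measured TCP pose, the force and the opening at its end, in the units of the state.
- ctrl.get_state(): the state, without advancing time (a new reading comes with each control period).
- ctrl.get_image(name): name is "side" or "top" or "wrist"; returns a dict with "color" (420x560x3 uint8, red, green, blue), "range_z" (420x560 float32, m along the optical axis (not along the pixel's ray), 0 where there is no reading), "K" (3x3 intrinsics, pixels), "R" (3x3) and "t" (3): a world point X has camera coordinates R X + t. Camera axes: x right, y down, z forward; pixel columns grow to the right and rows downward; lengths in m; the calibration is good to about 2 mm. A picture is of the moment at which its call begins.
- ctrl.close_job(): hands the job in, once; it reports no verdict.
The state is a dict: "time": time; "joint_positions": joint angles; "qd": joint speeds; "joint_torque": joint torques, N m; "position": TCP position; "tool_rot": TCP orientation; "ft_force": force on the tool from outside, world axes, zero at the start; "torque": the same for the moment, N m; "grip_width": opening from 0.0 (shut) to 1.0 (fully open).
Only numpy, scipy, OpenCV 4.12 (cv2) and the standard library are available. Lean on these libraries where they do the work, as an engineer would, in place of code of your own. Each camera call takes 0.05 s, during which the arm holds its last target. There are 200 camera calls.

TASK

Pick up the wire basket of vials by the tab on its bail and hang the bail in the fork hook at the end of the cleaning bath's spring-balanced arm, so that the basket sinks into the empty tank. Keep hold and ease it down without leaning on the arm; let go only once the arm has settled and carries the whole weight by itself, so that it neither drops nor springs back when released. Do not knock the other things on the bench.

Things in the scene. Friction and masses are not known exactly. Their poses are not given: they have to be found in the camera images.
- basket: wire basket of vials, steel, 90 (x) x 76 (y) x 40 mm high, vial tops at 41 mm, the only one with a bail: an inverted U of 6 mm rod, legs at y = +-36 mm, straight bar along the basket's y. Origin: centre of the underside, z up. Mass unknown, 0.25 to 0.63 kg. The arm enters the bail's window (66 mm wide, 70 mm high between vials and bar) from an x side
- tab (a point): centre of the flat lifting tab that stands on a 20 mm neck on the middle of the bail, to grasp: tab 30 mm along x, 14 mm along y (pinch it across this), 70 mm high; this point is 170 mm above the basket's underside and 55 mm straight above the bar's centre line. Axes as the basket's
- bail (a point): middle of the bail's straight bar, on its centre line, 115 mm above the basket's underside
- stand: fixed benchtop cleaning bath: white, open, dry tank, outside 220 (x) x 200 (y) x 105 mm high, inside 172 x 152 mm, inner floor 9 mm up; behind it, at x = +208 mm, a post carries the arm, which runs from the post towards the stand's -x and ends over the tank's centre. Origin: underside centre of the tank, z up
- hook (a point): seat of the fork hook at the arm's tip, where the bar's centre line comes to rest, 240 mm above the bench with the arm raised; moves with the arm. Two prongs 26 mm apart across y, each a trough open upward, 12 mm flat floor, 39 mm wide at the top along x; free tips on the -x side end 21 mm above the seat. The bar goes in from above, across the arm (basket's y along the stand's y), the tip inside the bail's window
- dip_arm (a joint): arm angle, rad: 0 = raised on its upper stop, where it rests unloaded; grows as the tip sinks; lower stop 0.55. Pivot 208 mm horizontally behind the hook seat, 192.5 mm above the bench; the tip moves in an arc, up to 5 mm towards the stand's -x half way down. The spring gives from about 0.4 N at the hook, then 1 mm per 0.06 N (60 N/m): baskets sink 35 to 95 mm by their mass
- tank_rim (a point): centre of the tank's open mouth, level with its rim, 105 mm above the bench

How it is judged:
On the way, in this order (a step that is already met when the one before it is completed fails the run):
1. the basket is lifted clear of the bench in the fingers (height (world z) of basket above 0.03 m and contact force between the fingers and basket above 1 N), for 0.2 s.
2. while the fingers still hold the basket, its bail lies in the hook and the sunken arm stands still (distance between bail and hook below 0.014 m and value of joint dip_arm above 0.08 rad and velocity of joint dip_arm between -0.06 and 0.06 rad/s and contact force between the fingers and basket above 1 N), for 0.2 s.
At the end, for the whole second after the job is handed in: The basket hangs by its bail in the fork hook (bar within 12 mm of the seat), upright within 0.2 rad, its underside below the tank's rim, the arm sunk by more than 0.08 rad and everything at rest, with the fingers off it (distance between bail and hook below 0.012 m and value of joint dip_arm above 0.08 rad and height (world z) of basket below 0.102 m and angle between basket's own z axis and vertical below 0.2 rad and linear speed of basket below 0.03 m/s and velocity of joint dip_arm between -0.06 and 0.06 rad/s and contact force between the fingers and basket below 0.05 N); the robot touches nothing.
It fails at once if the arm drops or springs by itself (faster than 0.25 rad/s while the fingers are not holding the basket) (contact force between the fingers and basket below 0.3 N and (velocity of joint dip_arm above 0.25 rad/s or velocity of joint dip_arm below -0.25 rad/s)).
It fails at once if the basket is pressed on the stand or its arm with more than 20 N (contact force between basket and stand above 20 N).
It fails at once if a bystander is pushed more than 30 mm (distance of any of flask, beaker, dish, wash_bottle, tray, rack from where it was at the start of the episode above 0.03 m).
It also fails if it takes over 48 s, if anything falls off the work surface, if the arm or the gripper's body presses on something with over 40 N, if the wrist force passes 120 N, or if a joint passes its speed limit or range.

## Working session

There is one attempt and no reset: what is moved stays moved. The work goes in short steps, Python scripts to look and compute and a shell command to move; the robot and the scene stay as the last step left them, time stands still between calls to the robot, and variables do not carry over. Pictures are saved under pics/ and viewed, about 8 in all and at most 12, crops included, and the job is handed in when it is done.

```bash
mkdir -p pics
cat > h.py <<'E'
import numpy as np, cv2
from bench import ctrl
from scipy.spatial.transform import Rotation as Ro
def img(n, save=None):
    d=ctrl.get_image(n); 
    if save: cv2.imwrite('pics/'+save,d['color'][:,:,::-1])
    return d
def cloud(d):
    z=d['range_z']; v,u=np.mgrid[:z.shape[0],:z.shape[1]]
    K=d['K']; c=np.stack([(u-K[0,2])/K[0,0]*z,(v-K[1,2])/K[1,1]*z,z],-1)
    P=(c-d['t'])@d['R']; P[z==0]=np.nan
    return P
def st():
    s=ctrl.get_state(); print('t',s['time'],'p',np.round(s['position'],4),'rv',np.round(s['tool_rot'],3),'F',np.round(s['ft_force'],2),'g',s['grip_width']); return s
E
python3 - <<'E'
from h import *
s=st(); print(Ro.from_rotvec(s['tool_rot']).as_matrix().round(3), ctrl.grip_depth)
for n in['top','side']:
    d=img(n,n+'0.png'); np.savez(n+'0.npz',**d); print(n,d['K'].round(1).tolist(),(-d['R'].T@d['t']).round(3),d['R'].round(2).tolist())
a=cv2.imread('pics/top0.png');b=cv2.imread('pics/side0.png')
E
```

```text
t 0.0 p [0.1918 0.6204 0.2214] rv [-4.690e-01 -3.106e+00  3.000e-03] F [ 0.51 -0.7   0.43] g 0.9983609368979856
[[-0.955  0.295 -0.   ]
 [ 0.295  0.955 -0.002]
 [-0.    -0.002 -1.   ]] 0.0187
top [[525.4, 0.0, 271.8], [0.0, 525.4, 210.0], [0.0, 0.0, 1.0]] [0.504 0.014 1.215] [[0.02, -1.0, 0.03], [-1.0, -0.02, -0.05], [0.05, -0.03, -1.0]]
side [[403.3, 0.0, 273.9], [0.0, 403.3, 214.0], [0.0, 0.0, 1.0]] [ 0.275 -0.625  0.798] [[0.9, -0.44, -0.01], [-0.31, -0.61, -0.73], [0.32, 0.66, -0.68]]
```

View pics/top0.png

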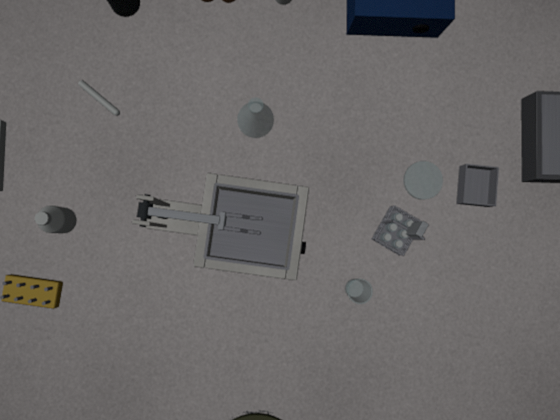

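View pics/side0.png

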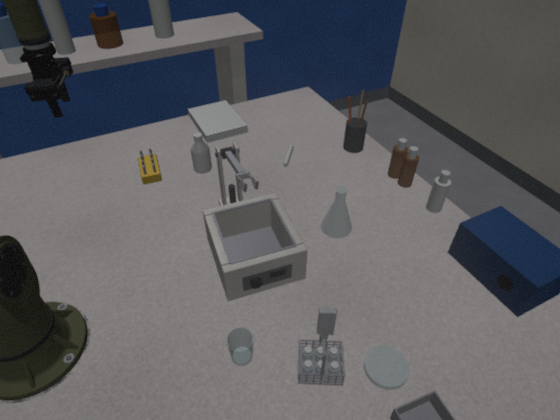

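The top view shows the stand at px (255,227), with its arm running from the post (145,208) to fork tips near (260,225). The basket is at (400,232), its tab at about (420,230), the beaker at (357,290) and the dish at (422,180). Next I'll measure them with depth.

Run:
```python
from h import *
for n in['top','side']:
    d=dict(np.load(n+'0.npz')); P=cloud(d)
    x,y,z=P[...,0],P[...,1],P[...,2]
    def rep(name,m):
        q=P[m]; 
        if len(q)<8: print(n,name,len(q)); return
        r=cv2.minAreaRect((q[:,:2]*1000).astype(np.float32))
        print(n,name,len(q),'mean',q.mean(0).round(4),'zr',q[:,2].min().round(3),q[:,2].max().round(3),'rect',np.round(r[0],1),np.round(r[1],1),round(r[2],1))
    R=(x>.3)&(x<.62)&(y<-.15)&(y>-.4)
    bask=R&(x>.38)&(x<.56)&(y<-.19)&(y>-.36)
    rep('tab',bask&(z>.138)&(z<.25)); rep('tabtop',bask&(z>.195)&(z<.25)); rep('bar',bask&(z>.105)&(z<.122)); rep('body',bask&(z>.025)&(z<.06))
    S=(x>.3)&(x<.65)&(y>-.12)&(y<.32)
    rep('rim',S&(z>.098)&(z<.110)&(y<.14)); rep('arm',S&(z>.2)&(z<.33)&(y<.28)); rep('tips',S&(z>.22)&(z<.33)&(y<.05))
    if n=='top':
        m=S&(z>.16)&(z<.33)
        for yy in np.arange(-.06,.3,.02):
            k=m&(y>yy)&(y<yy+.02)
            if k.sum()>3: print(round(yy+.01,2),k.sum(),'x',x[k].min().round(3),x[k].max().round(3),x[k].mean().round(4),'z',z[k].min().round(3),z[k].max().round(3))
c=cv2.imread('pics/top0.png')
a=cv2.resize(c[180:290,190:300],None,fx=3.6,fy=5.4,interpolation=3); b=cv2.resize(c[180:290,350:460],None,fx=3.6,fy=5.4,interpolation=3)
a=cv2.resize(a,(396,396));b=cv2.resize(b,(396,396))
s=cv2.imread('pics/side0.png'); e=cv2.resize(s[130:230,190:290],(396,396)) 
cv2.imwrite('pics/crop1.png',cv2.convertScaleAbs(np.hstack([a,b]),alpha=1.6))
```

```text
top tab 259 mean [ 0.53   -0.3061  0.1864] zr 0.139 0.21 rect [ 530.5 -309.4] [14.6 30.7] 59.0
top tabtop 134 mean [ 0.5302 -0.3085  0.2041] zr 0.195 0.21 rect [ 530.5 -309.4] [14.6 30.7] 59.0
top bar 61 mean [ 0.535  -0.3005  0.1171] zr 0.105 0.121 rect [ 530.6 -309.3] [76.4  9.9] 56.7
top body 653 mean [ 0.5003 -0.2908  0.038 ] zr 0.025 0.06 rect [ 469.1 -273.6] [ 77.7 230.7] 60.0
top rim 3820 mean [0.5303 0.0204 0.1058] zr 0.099 0.11 rect [531.   22.1] [220.4 200.5] 83.3
top arm 1370 mean [0.5446 0.1396 0.223 ] zr 0.2 0.264 rect [541.5 123.7] [243.6  63.7] 82.6
top tips 194 mean [0.5317 0.026  0.2443] zr 0.233 0.264 rect [531.5  26.9] [48.9 32.8] 83.1
0.01 74 x 0.514 0.546 0.531 z 0.234 0.264
0.03 82 x 0.516 0.549 0.5316 z 0.233 0.247
0.05 82 x 0.517 0.55 0.5334 z 0.233 0.248
0.07 144 x 0.52 0.554 0.5372 z 0.223 0.241
0.09 112 x 0.522 0.552 0.5376 z 0.225 0.239
0.11 88 x 0.533 0.55 0.5411 z 0.223 0.234
0.13 95 x 0.534 0.551 0.5433 z 0.214 0.229
0.15 85 x 0.538 0.555 0.5458 z 0.209 0.225
0.17 88 x 0.539 0.557 0.5481 z 0.21 0.223
0.19 84 x 0.542 0.558 0.5504 z 0.201 0.215
0.21 207 x 0.526 0.585 0.5554 z 0.16 0.217
0.23 310 x 0.523 0.587 0.5546 z 0.18 0.217
0.25 26 x 0.529 0.584 0.5438 z 0.199 0.216
side tab 471 mean [ 0.525  -0.3138  0.1791] zr 0.138 0.206 rect [ 527.6 -310.6] [15.7 29.9] 60.7
side tabtop 159 mean [ 0.5267 -0.3117  0.2022] zr 0.195 0.206 rect [ 527.5 -310.5] [15.8 29.8] 60.9
side bar 81 mean [ 0.5182 -0.3271  0.1158] zr 0.105 0.122 rect [ 520.5 -326.1] [42.8 10.3] 66.6
side body 1143 mean [ 0.4864 -0.2849  0.0376] zr 0.025 0.06 rect [ 467.1 -275.1] [ 77.1 229.4] 59.5
side rim 2474 mean [0.5207 0.0039 0.1035] zr 0.098 0.11 rect [527.8  21. ] [223.2 199.9] 83.5
side arm 541 mean [0.5385 0.1229 0.2228] zr 0.2 0.261 rect [539.3 122.5] [243.9  55.8] 83.3
side tips 116 mean [0.5275 0.0214 0.2427] zr 0.231 0.261 rect [528.5  26.5] [50.8 32.5] 82.8
```

View pics/crop1.png

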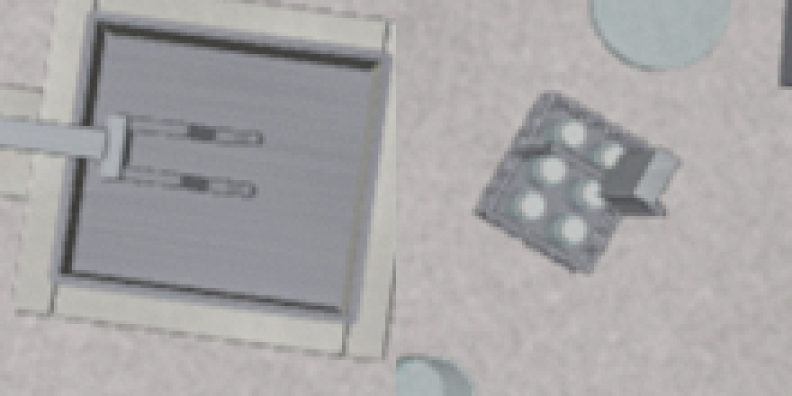

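```bash
python3 -m inch '[[1,0,0,-50,0],[1,0,0,-50,0],[1,0,0,-45,0],[1,-40,-20,0,0],[1,-40,-20,0,0]]'; python3 -m inch '[[1,-50,-26,0,0],[1,-50,-26,0,0],[1,-50,-26,0,0],[1,-40,-40,0,0],[1,-40,-40,0,0]]'
python3 - <<'E'
from h import *
s=st();R=Ro.from_rotvec(s['tool_rot']).as_matrix();print(s['joint_positions'])
for w in([.53,.2],[.57,0],[.529,-.31]): print(w,(R.T@(np.r_[w,.36]-s['position'])*1000).round())
# hook trough pixel rays at z=.237
d=dict(np.load('top0.npz'))
for u,v in((245.6,217),(244.2,231.4)):
    r=d['R'].T@np.linalg.solve(d['K'],[u,v,1]);c=-d['R'].T@d['t'];print((c+r*(.237-c[2])/r[2]).round(4))
E
```

```text
time: 0.72
position: [0.2535, 0.5591, 0.3663]
tool_rot: [-0.455, -3.105, 0.015]
ft_force: [1.0, -0.0, -1.1]
grip_width: 1.004
time: 1.35
position: [0.4329, 0.3356, 0.3646]
tool_rot: [-0.45, -3.104, 0.019]
ft_force: [-0.2, 0.1, 0.6]
grip_width: 1.002
t 1.35 p [0.4329 0.3356 0.3646] rv [-0.45  -3.104  0.019] F [-0.17  0.1   0.65] g 1.0020788051647538
[-0.85798868  0.07929945  0.1590995   1.45868296 -0.00820937  1.61695687
  0.58310079]
[0.53, 0.2] [-132. -102.    6.]
[0.57, 0] [-227. -283.    8.]
[0.529, -0.31] [-276. -592.   11.]
[0.5435 0.0314 0.237 ]
[0.5166 0.0333 0.237 ]
```

```bash
python3 -m inch '[[1,-48,-38,0,0],[1,-48,-38,0,0],[1,-35,-50,0,0],[1,-30,-53,0,0],[1,-28,-53,0,0]]'; python3 -m inch '[[1,-25,-55,0,0.07],[1,-10,-60,0,0.07],[1,-10,-60,0,0.07],[1,-5,-60,0,0],[1,0,-60,0,0]]'
python3 - <<'E'
from h import *
s=st();R=Ro.from_rotvec(s['tool_rot']).as_matrix();print(s['joint_positions'])
print(np.degrees(np.arctan2(R[1,1],R[0,1])))
for w in([.529,-.31,.30],[.529,-.31,.151]): print(w,(R.T@(np.r_[w]-s['position'])*1000).round())
E
```

```text
time: 1.98
position: [0.5501, 0.0518, 0.3644]
tool_rot: [-0.448, -3.102, 0.021]
ft_force: [1.0, 0.5, 0.3]
grip_width: 1.001
time: 2.6
position: [0.4751, -0.2432, 0.3658]
tool_rot: [-0.781, -3.033, 0.026]
ft_force: [1.0, -1.0, 1.3]
grip_width: 0.999
t 2.6 p [ 0.4751 -0.2432  0.3658] rv [-0.781 -3.033  0.026] F [ 0.99 -0.99  1.31] g 0.9987079610993775
[-0.23164987  0.0359977   0.66936521  1.50898262 -0.00400896  1.61063702
  1.50378342]
61.10638338771896
[0.529, -0.31, 0.3] [-80. -31.  66.]
[0.529, -0.31, 0.151] [-81. -28. 215.]
```

```bash
python3 -m inch '[[1,-40,-16,10,0.01],[1,-40,-15,20,0],[1,0,0,20,0],[1,0,0,0,0]]'
python3 - <<'E'
from h import *
s=st();R=Ro.from_rotvec(s['tool_rot']).as_matrix()
d=img('wrist','w1.png');P=cloud(d)
z=P[...,2];print('qj',s['joint_positions'].round(2) if hasattr(s['joint_positions'],'round') else s['joint_positions'],R.round(3).tolist())
m=(z>.15)&(z<.25)&(abs(P[...,0]-.529)<.04)&(abs(P[...,1]+.31)<.04)
for a,b in((.195,.25),(.15,.195)):
    k=m&(z>a)&(z<b); q=P[k]
    if len(q)>8: print(a,len(q),q.mean(0).round(4),z[k].max(),cv2.minAreaRect((q[:,:2]*1000).astype(np.float32)))
d=img('top');P=cloud(d)
E
```

```text
time: 3.1
position: [0.5255, -0.3187, 0.315]
tool_rot: [-0.814, -3.025, 0.026]
ft_force: [-0.6, -0.1, 0.6]
grip_width: 1.002
t 3.1 p [ 0.5255 -0.3187  0.315 ] rv [-0.814 -3.025  0.026] F [-0.58 -0.07  0.58] g 1.0024563745635524
qj [-0.1   0.26  0.74  1.41 -0.16  1.54  1.67] [[-0.865, 0.502, -0.013], [0.502, 0.865, -0.014], [0.004, -0.019, -1.0]]
0.195 600 [ 0.5283 -0.3085  0.2054] 0.2079499088371153 ((529.6482543945312, -309.44049072265625), (13.371283531188965, 30.222984313964844), 60.5048713684082)
0.15 162 [ 0.5169 -0.3021  0.1748] 0.19498750375131288 ((517.388671875, -302.310546875), (13.863113403320312, 2.406463146209717), 62.785499572753906)
```

View pics/w1.png

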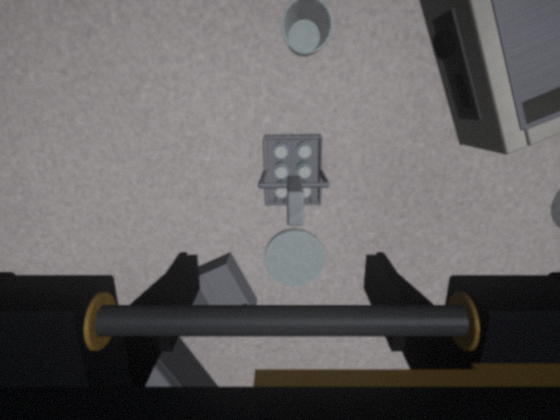

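The wrist view shows the tab top at (295,208) and the bar at (293,183), square to the jaws. Correcting and descending.

```bash
python3 -m inch '[[1,2,12,0,0],[1,0,0,40,0],[1,0,0,40,0],[1,0,0,40,0],[1,0,0,30,0]]'
python3 - <<'E'
from h import *
s=st();R=Ro.from_rotvec(s['tool_rot']).as_matrix()
print((R.T@(np.r_[.529,-.3095,.151]-s['position'])*1000).round(1), R[:,2])
E
```

```text
time: 3.82
position: [0.5372, -0.304, 0.1723]
tool_rot: [0.799, 3.026, -0.021]
ft_force: [0.8, 0.5, -0.4]
grip_width: 1.0
t 3.825 p [ 0.5372 -0.304   0.1723] rv [ 0.799  3.026 -0.021] F [ 0.76  0.47 -0.42] g 1.000404095513212
[ 4.7 -8.6 21.4] [ 0.00851741 -0.01585003 -0.9998381 ]
```

```bash
python3 -m inch '[[1,4,-8,12,0],[1,0,0,9,0],[1,0,0,0,0]]'
python3 - <<'E'
from h import *
s=st();R=Ro.from_rotvec(s['tool_rot']).as_matrix()
print((R.T@(np.r_[.529,-.3095,.151]-s['position'])*1000).round(1), R[:,2])
E
```

```text
time: 4.2
position: [0.5309, -0.307, 0.1518]
tool_rot: [0.794, 3.026, -0.018]
ft_force: [0.5, 0.3, 0.3]
grip_width: 1.0
t 4.2 p [ 0.5309 -0.307   0.1518] rv [ 0.794  3.026 -0.018] F [0.55 0.29 0.34] g 1.0003694629196322
[ 0.4 -3.1  0.8] [ 0.01019137 -0.01449586 -0.99984299]
```

```bash
python3 -m inch '[[1,0,-3,1,0],[-1,0,0,0,0],[-1,0,0,0,0],[-1,0,0,0,0],[-1,0,0,0,0]]' 25; python3 -m inch '[[-1,0,0,0,0],[-1,0,0,0,0],[-1,0,0,-8,0],[-1,0,0,-20,0],[-1,0,0,0,0]]'
```

```text
time: 4.82
position: [0.5311, -0.3108, 0.1538]
tool_rot: [0.792, 3.021, -0.019]
ft_force: [0.3, -0.3, -0.3]
grip_width: 0.632
time: 5.45
position: [0.5307, -0.3105, 0.1838]
tool_rot: [0.792, 3.02, -0.019]
ft_force: [-2.1, -2.0, 17.4]
grip_width: 0.159
```

```bash
python3 -m inch '[[-1,0,0,0,0],[-1,0,0,0,0],[-1,0,0,0,0]]'; python3 -m inch '[[-1,0,0,0,0]]'
```

```text
time: 5.82
position: [0.5307, -0.3106, 0.1838]
tool_rot: [0.793, 3.02, -0.019]
ft_force: [-0.4, -0.6, 1.3]
grip_width: 0.159
time: 5.95
position: [0.5307, -0.3107, 0.1838]
tool_rot: [0.793, 3.02, -0.019]
ft_force: [0.0, -1.3, 0.3]
grip_width: 0.16
```

Run:
```python
from h import *
d=img('side','s2.png');P=cloud(d);m=(abs(P[...,0]-.53)<.06)&(abs(P[...,1]+.31)<.06)&(P[...,2]<.12)
c=d['color'][230:420,220:440,::-1]; cv2.imwrite('pics/s2.png',cv2.resize(c,None,fx=3,fy=3))
for i in range(2): print(ctrl.get_state()['ft_force']); img('top')
z=P[...,2][m]; print(np.histogram(z,bins=np.arange(-.01,.12,.01)))
```

```text
[-0.08814679 -0.4734915   0.47616484]
[ 0.69082505 -0.77302916  0.52677588]
(array([1093,  669,  253,  360,  581,  113,    7,   10,    9,    8,    9,
          9]), array([-0.01,  0.  ,  0.01,  0.02,  0.03,  0.04,  0.05,  0.06,  0.07,
        0.08,  0.09,  0.1 ,  0.11]))
```

View pics/s2.png

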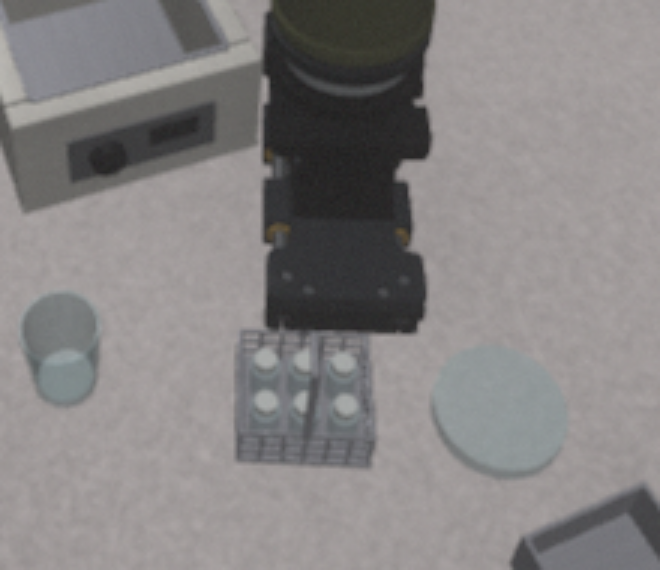

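The basket did not lift (body still at bench height): the fingers had not finished closing before the upward move. I'll reopen a little, go down, and close fully.

```bash
python3 -m inch '[[-0.3,0,0,0,0],[-0.3,0,0,0,0],[-0.3,0,0,0,0],[-0.3,0,0,16,0],[-0.3,0,0,16,0]]'; python3 -m inch '[[-1,0,0,0,0],[-1,0,0,0,0],[-1,0,0,0,0],[-1,0,0,0,0],[-1,0,0,0,0]]' 30;  python3 -m inch '[[-1,0,0,0,0],[-1,0,0,0,0],[-1,0,0,-8,0],[-1,0,0,-10,0],[-1,0,0,0,0]]'; python3 -m inch '[[-1,0,0,0,0],[-1,0,0,0,0],[-1,0,0,0,0]]'
```

```text
time: 6.72
position: [0.5316, -0.3108, 0.1506]
tool_rot: [0.791, 3.019, -0.018]
ft_force: [0.5, -0.1, 0.2]
grip_width: 0.349
time: 7.35
position: [0.5302, -0.31, 0.1479]
tool_rot: [0.793, 3.023, -0.018]
ft_force: [-0.5, 0.1, -2.3]
grip_width: 0.161
time: 7.98
position: [0.5293, -0.3094, 0.1664]
tool_rot: [0.793, 3.025, -0.017]
ft_force: [0.4, -0.4, -4.8]
grip_width: 0.16
time: 8.35
position: [0.529, -0.3091, 0.166]
tool_rot: [0.793, 3.026, -0.017]
ft_force: [0.4, 0.1, -4.5]
grip_width: 0.156
```

Held now (about 4.7 N). Lift and twist.

```bash
python3 -m inch '[[-1,0,0,-30,0],[-1,0,0,-30,0],[-1,0,0,-30,0],[-1,0,0,-30,0],[-1,0,0,-27,0]]'; python3 -m inch '[[-1,0,0,0,0.12],[-1,0,0,0,0.12],[-1,0,0,0,0.12],[-1,0,0,0,0.12],[-1,0,0,0,0.12]]';python3 -m inch '[[-1,0,0,0,0.12],[-1,0,0,0,0.12],[-1,0,0,0,0.12],[-1,0,0,0,0.12],[-1,0,0,0,0]]'
python3 - <<'E'
from h import *
s=st();R=Ro.from_rotvec(s['tool_rot']).as_matrix();print(s['joint_positions'])
a=np.degrees(np.arctan2(R[1,1],R[0,1]));print(a,'twist to go',np.radians(a+6.6),R[:,2])
for w in([.519,-.10,.315],): print(w,(R.T@(np.r_[w]-s['position'])*1000).round())
E
```

```text
time: 8.98
position: [0.5257, -0.3058, 0.313]
tool_rot: [0.796, 3.034, -0.016]
ft_force: [0.5, -0.2, -4.7]
grip_width: 0.158
time: 9.6
position: [0.5262, -0.307, 0.3156]
tool_rot: [1.68, 2.64, -0.011]
ft_force: [0.1, -0.0, -4.6]
grip_width: 0.16
time: 10.22
position: [0.5255, -0.3067, 0.3144]
tool_rot: [2.277, 2.148, -0.007]
ft_force: [-0.4, -0.1, -5.3]
grip_width: 0.159
t 10.225 p [ 0.5255 -0.3067  0.3144] rv [ 2.277  2.148 -0.007] F [-0.44 -0.11 -5.33] g 0.15920720701804322
[-0.24108801  0.25815192  0.89178305  1.44793777 -0.1936547   1.51938518
  0.58373834]
-3.3429442115746704 twist to go 0.056846347429161816 [ 0.00472431 -0.01165725 -0.99992089]
[0.519, -0.1, 0.315] [206. -19.  -3.]
```

```bash
python3 -m inch '[[-1,35,-4,0,0.02],[-1,40,-4,0,0.02],[-1,40,-4,0,0.015],[-1,40,-4,0,0],[-1,35,-3,0,0]]'; python3 -m inch '[[-1,0,0,0,0]]'
python3 - <<'E'
from h import *
s=st();R=Ro.from_rotvec(s['tool_rot']).as_matrix()
a=np.degrees(np.arctan2(R[1,1],R[0,1]));print(a,R[:,2])
d=img('side','s3.png'); P=cloud(d); t=img('top','t3.png'); Q=cloud(t)
for n,P,m in(('side',P,None),('top',Q,None)):
    x,y,z=P[...,0],P[...,1],P[...,2]
    k=(abs(x-.53)<.04)&(y>-.02)&(y<.09)&(z>.215)&(z<.3)
    for y0 in np.arange(-.01,.08,.006):
        j=k&(y>=y0)&(y<y0+.006)
        if j.sum()>2: print(n,round(y0+.003,3),j.sum(),x[j].mean().round(4),z[j].min().round(4),z[j].max().round(4))
c=np.vstack([cv2.resize(d['color'][130:280,180:380],(560,420))])[:,:,::-1]; cv2.imwrite('pics/s3.png',c)
E
```

```text
time: 10.85
position: [0.5222, -0.1157, 0.3115]
tool_rot: [2.332, 2.084, -0.009]
ft_force: [0.7, -0.3, -4.1]
grip_width: 0.162
time: 10.98
position: [0.5226, -0.1113, 0.3113]
tool_rot: [2.324, 2.096, -0.007]
ft_force: [-0.4, 0.0, -5.0]
grip_width: 0.156
t 10.975 p [ 0.5226 -0.1113  0.3113] rv [ 2.324  2.096 -0.007] F [-0.4   0.04 -5.  ] g 0.15643986465582965
-5.899843012745354 [ 0.00483298 -0.0118642  -0.99991794]
side 0.005 29 0.5271 0.2385 0.2599
side 0.011 23 0.5217 0.2319 0.2491
side 0.023 9 0.5307 0.2301 0.2354
side 0.029 17 0.5321 0.2318 0.2403
side 0.035 16 0.5259 0.235 0.2411
side 0.041 12 0.5272 0.2363 0.2429
side 0.071 14 0.5355 0.2315 0.2359
side 0.077 18 0.5323 0.2296 0.2351
top 0.005 21 0.5311 0.2553 0.2633
top 0.011 28 0.5315 0.2378 0.2617
top 0.017 23 0.5293 0.2346 0.249
top 0.023 22 0.5313 0.2326 0.24
top 0.029 28 0.5295 0.2331 0.2416
top 0.035 25 0.5342 0.238 0.2474
top 0.041 25 0.5334 0.2412 0.2483
top 0.047 22 0.534 0.238 0.2471
top 0.053 27 0.533 0.2356 0.2461
top 0.059 23 0.5343 0.2345 0.2407
top 0.065 24 0.5361 0.2325 0.2397
top 0.071 59 0.5376 0.2239 0.2411
top 0.077 56 0.5373 0.2304 0.24
```

View pics/s3.png

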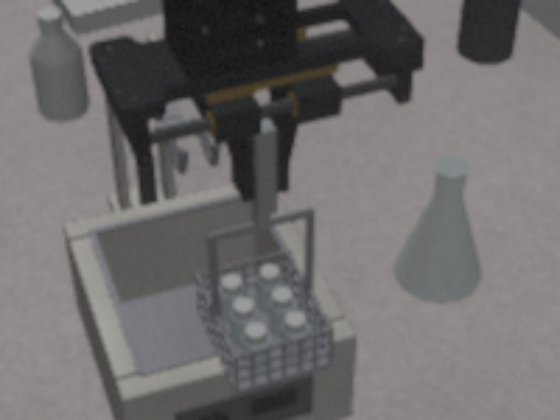

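The side view shows the basket hanging upright below the gripper, its bar at about (262,228), square to the tank; the fork tips are at (180,160) and (210,150). I'll measure the bar itself.

Run:
```python
from h import *
d=img('side'); P=cloud(d); x,y,z=P[...,0],P[...,1],P[...,2]
k=(abs(x-.523)<.045)&(abs(y+.111)<.03)&(z>.2)&(z<.288)
h=k&(z>.268)&(abs(x-.523)>.012);q=P[h];print(len(q),q.mean(0).round(4),q[:,2].min(),q[:,2].max())
L=np.polyfit(q[:,0],q[:,1],1);print('bar at x=.523: y',np.polyval(L,.523).round(4),'ang',np.degrees(np.arctan(L[0])))
for sgn in(-1,1):
    g=k&(z<.26)&(sgn*(x-.523)>.025);print('leg',g.sum(),P[g].mean(0).round(4))
b=(abs(x-.523)<.06)&(abs(y+.111)<.07)&(z>.19)&(z<.215);print('vials',P[b].mean(0).round(4),np.percentile(z[b],[5,50,95]))
s=ctrl.get_state();R=Ro.from_rotvec(s['tool_rot']).as_matrix()
print(s['position'],(R.T@(np.r_[.530-.523,.0235-np.polyval(L,.523),0])*1000).round(1))
```

```text
105 [ 0.5179 -0.1184  0.278 ] 0.2683769638530917 0.28211111589547117
bar at x=.523: y -0.1189 ang -6.11810694702798
leg 92 [ 0.4846 -0.1151  0.2226]
leg 86 [ 0.5564 -0.12    0.2225]
vials [ 0.5206 -0.1221  0.1991] [0.19074354 0.20078562 0.20485692]
[ 0.52192454 -0.11694974  0.31156575] [142.3  -9.   -2.1]
```

```bash
python3 -m inch '[[-1,28,-1,0,0],[-1,30,-2,0,0.01],[-1,25,-1,0,0],[-1,0,0,0,0]]'
python3 - <<'E'
from h import *
s=ctrl.get_state();R=Ro.from_rotvec(s['tool_rot']).as_matrix()
print(np.degrees(np.arctan2(R[1,1],R[0,1])),(R.T@(np.r_[.530,.0235,.312]-s['position'])*1000).round(1))
E
```

```text
time: 11.62
position: [0.5277, -0.0405, 0.3106]
tool_rot: [2.352, 2.057, -0.012]
ft_force: [0.4, -0.3, -4.7]
grip_width: 0.156
-7.647895092468268 [63.7 -6.3 -2.6]
```

```bash
python3 -m inch '[[-1,20,-2,-2,-0.01],[-1,20,-2,0,0],[-1,20,-2,0,0],[-1,0,0,0,0],[-1,0,0,0,0]]'
python3 - <<'E'
from h import *
s=ctrl.get_state();R=Ro.from_rotvec(s['tool_rot']).as_matrix()
print(np.degrees(np.arctan2(R[1,1],R[0,1])),(R.T@(np.r_[.530,.0235,.312]-s['position'])*1000).round(1),R[:,2])
d=img('side','s4.png');P=cloud(d);x,y,z=P[...,0],P[...,1],P[...,2]
k=(abs(x-.53)<.036)&(abs(y-.02)<.03)&(z>.268)&(z<.288)&(abs(x-.53)>.012);q=P[k];print(len(q),q.mean(0).round(4))
cv2.imwrite('pics/s4.png',cv2.resize(d['color'][120:270,180:380],(760,570),interpolation=cv2.INTER_CUBIC)[:,:,::-1])
E
```

```text
time: 12.25
position: [0.5301, 0.0151, 0.3121]
tool_rot: [2.349, 2.057, -0.013]
ft_force: [-0.5, -0.6, -3.8]
grip_width: 0.159
-7.572461612436169 [ 8.3 -1.2 -0.1] [ 0.00643482 -0.02035064 -0.9997722 ]
72 [0.5323 0.0115 0.2784]
```

View pics/s4.png

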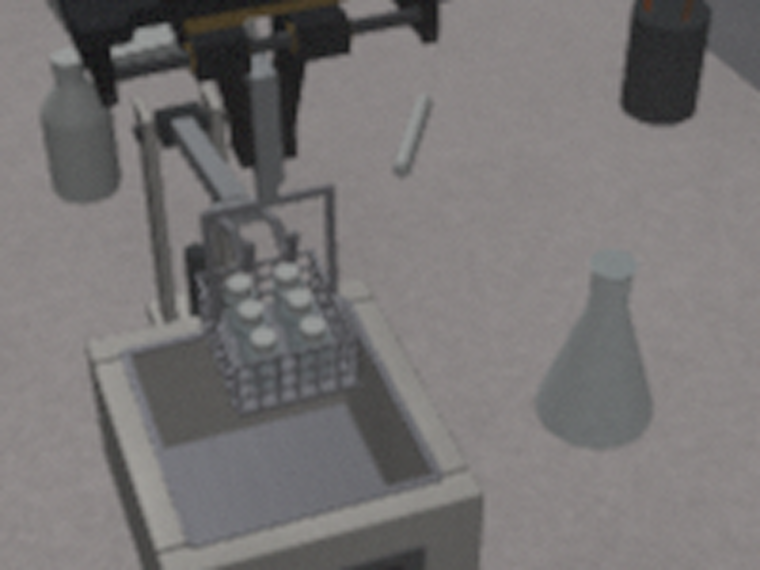

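The fork tips (247,235) and (292,240) sit inside the bail window, whose legs are at x≈210 and 330 px. Advance 9 mm and ease down.

```bash
python3 -m inch '[[-1,9,-1,0,0.0],[-1,0,0,8,0],[-1,0,0,8,0],[-1,0,0,8,0],[-1,0,0,0,0]]'
python3 - <<'E'
from h import *
s=ctrl.get_state();R=Ro.from_rotvec(s['tool_rot']).as_matrix()
print((R.T@(np.r_[.530,.0235,.275]-s['position'])*1000).round(1))
E
python3 -m inch '[[-1,0,0,4,0],[-1,0,0,4,0],[-1,0,0,0,0]]'
```

```text
time: 12.92
position: [0.53, 0.0225, 0.2855]
tool_rot: [2.352, 2.054, -0.015]
ft_force: [-0.3, -0.0, -4.6]
grip_width: 0.159
[ 1.2 -0.2 10.5]
time: 13.3
position: [0.5302, 0.0222, 0.2771]
tool_rot: [2.352, 2.054, -0.014]
ft_force: [0.2, 0.5, -4.3]
grip_width: 0.166
```

```bash
for i in 1; do python3 -m inch '[[-1,0.5,0,6,0],[-1,0,0,6,0],[-1,0,0,6,0],[-1,0,0,0,0]]'; python3 -m inch '[[-1,-0.5,0,6,0],[-1,-1,0,6,0],[-1,-0.5,0,6,0],[-1,0,0,0,0]]'; done
```

```text
time: 13.8
position: [0.5307, 0.022, 0.2584]
tool_rot: [2.352, 2.053, -0.013]
ft_force: [-0.8, -0.2, -2.6]
grip_width: 0.155
time: 14.3
position: [0.5308, 0.0202, 0.2398]
tool_rot: [2.352, 2.054, -0.011]
ft_force: [0.3, -0.1, -2.1]
grip_width: 0.159
```

```bash
python3 -m inch '[[-1,-0.5,0,5,0],[-1,0,0,5,0],[-1,0,0,5,0],[-1,0,0,0,0]]'
python3 - <<'E'
from h import *
F=[]
for i in range(6):
    d=img('side','s5.png'); F.append(ctrl.get_state()['ft_force'])
print(np.mean(F,0).round(2)); st()
cv2.imwrite('pics/s5.png',cv2.resize(d['color'][120:270,180:380],(760,570),interpolation=cv2.INTER_CUBIC)[:,:,::-1])
E
```

```text
time: 14.8
position: [0.531, 0.0199, 0.2243]
tool_rot: [2.351, 2.054, -0.01]
ft_force: [-1.0, -0.6, -1.5]
grip_width: 0.16
[-0.33  0.63 -0.6 ]
t 15.1 p [0.531  0.0198 0.2248] rv [ 2.352  2.054 -0.009] F [ 0.22  1.1  -0.61] g 0.1587502237712532
```

View pics/s5.png

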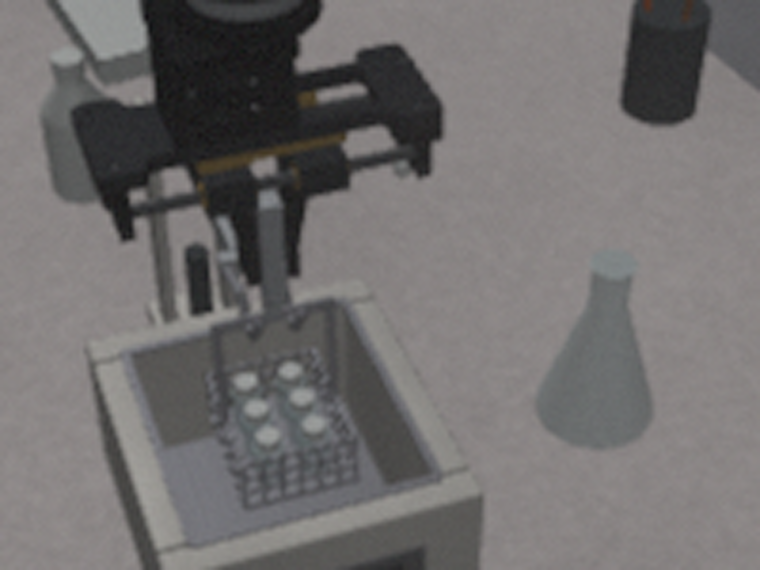

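The bar lies in the fork and the arm is sinking with it. I'll ease down further with averaged force readings.

```bash
cat > f.py <<'E'
from h import *
F=[];Z=[]
for i in range(16):
    d=img('side'); s=ctrl.get_state(); F.append(s['ft_force'])
P=cloud(d);x,y,z=P[...,0],P[...,1],P[...,2];p=s['position']
v=(abs(x-.53)<.06)&(abs(y-.02)<.07)&(z>p[2]-.15+.036)&(z<p[2]-.15+.06)
print('F',np.mean(F,0).round(2),'se',(np.std(F,0)/4).round(2),'t',s['time'],'p',p.round(4))
E
python3 -m inch '[[-1,0,0,5,0],[-1,0,0,5,0],[-1,0,0,0,0]]'; python3 f.py;python3 -m inch '[[-1,0.5,0,4,0],[-1,0.5,0,4,0],[-1,0,0,0,0]]'; python3 f.py
```

```text
time: 15.48
position: [0.5312, 0.0202, 0.2142]
tool_rot: [2.351, 2.055, -0.008]
ft_force: [-0.3, 1.6, -1.1]
grip_width: 0.16
F [-1.02  1.01 -0.71] se [0.12 0.11 0.11] t 16.275 p [0.5313 0.0201 0.2147]
time: 16.65
position: [0.5315, 0.0208, 0.206]
tool_rot: [2.352, 2.055, -0.008]
ft_force: [-0.7, 0.4, -0.7]
grip_width: 0.153
F [-1.08  0.92  0.18] se [0.11 0.11 0.11] t 17.45 p [0.5315 0.0208 0.2064]
```

```bash
python3 -m inch '[[-1,1.5,-1.5,2,0],[-1,0,0,0,0],[-1,0,0,0,0]]' 12; python3 f.py; python3 f.py
```

```text
time: 17.82
position: [0.5314, 0.0212, 0.2047]
tool_rot: [2.35, 2.051, -0.006]
ft_force: [0.1, 0.2, 0.5]
grip_width: 0.167
F [-0.27  0.03  0.27] se [0.1  0.13 0.15] t 18.625 p [0.5314 0.0212 0.2047]
F [-0.53 -0.07  0.15] se [0.1  0.11 0.14] t 19.425 p [0.5314 0.0212 0.2047]
```

Forces are now at the unloaded baseline. Opening the fingers slightly, at low force.

```bash
python3 -m inch '[[-1,0,0,0,0],[-1,0,0,0,0],[-1,0,0,0,0],[-1,0,0,0,0]]' 3; python3 f.py; python3 -m inch '[[-0.5,0,0,0,0],[-0.5,0,0,0,0],[-0.5,0,0,0,0],[-0.5,0,0,0,0]]'
python3 - <<'E'
from h import *
st();d=img('side','s6.png');st()
cv2.imwrite('pics/s6.png',cv2.resize(d['color'][120:270,180:380],(760,570),interpolation=cv2.INTER_CUBIC)[:,:,::-1])
E
```

```text
time: 19.92
position: [0.5314, 0.0212, 0.2047]
tool_rot: [2.35, 2.051, -0.006]
ft_force: [-0.4, -0.8, 1.0]
grip_width: 0.16
F [-0.53  0.29 -0.02] se [0.12 0.1  0.12] t 20.725 p [0.5314 0.0212 0.2047]
time: 21.22
position: [0.532, 0.021, 0.205]
tool_rot: [2.349, 2.051, -0.004]
ft_force: [0.3, -0.3, 0.0]
grip_width: 0.246
t 21.225 p [0.532 0.021 0.205] rv [ 2.349  2.051 -0.004] F [ 0.3  -0.27  0.03] g 0.24596467331983257
t 21.275 p [0.532  0.0211 0.205 ] rv [ 2.349  2.051 -0.004] F [ 0.49  0.3  -0.48] g 0.24651110500839915
```

View pics/s6.png

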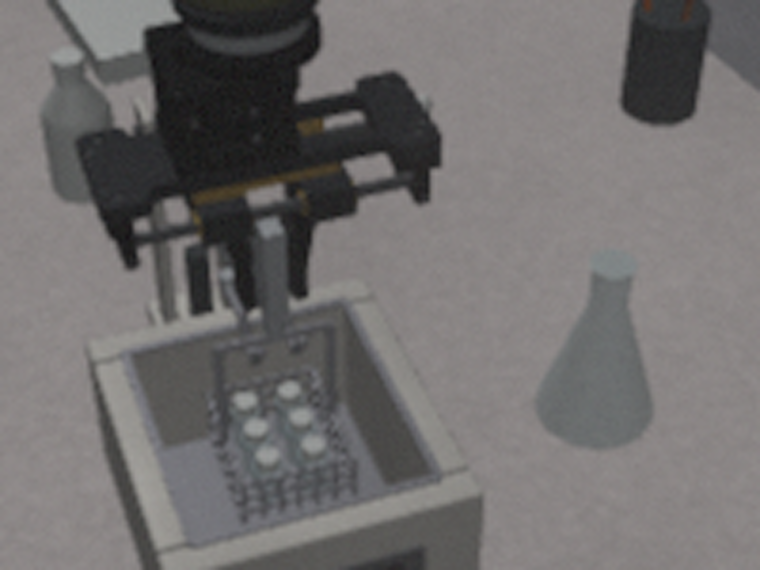

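The basket hangs level in the fork, with no visible jump. Opening wider, then straight up.

```bash
python3 -m inch '[[0,0,0,0,0],[0,0,0,0,0],[0,0,0,0,0],[0,0,0,0,0]]'; python3 -m inch '[[0,0,0,-10,0],[0,0,0,-25,0],[0,0,0,-35,0],[0,0,0,-40,0],[0,0,0,-30,0]]'; python3 -m inch '[[0,0,0,0,0],[0,0,0,0,0],[0,0,0,0,0],[0,0,0,0,0],[0,0,0,0,0]]'
python3 - <<'E'
from h import *
C=[]
for i in range(2):
    d=img('side','s7.png');P=cloud(d);x,y,z=P[...,0],P[...,1],P[...,2]
    t=(abs(x-.531)<.025)&(abs(y-.02)<.03)&(z>.18)&(z<.26);print('tab top',np.percentile(z[t],98).round(4),P[t].mean(0).round(4))
    for k in range(4): img('top')
st()
cv2.imwrite('pics/s7.png',cv2.resize(d['color'][120:270,180:380],(760,570),interpolation=cv2.INTER_CUBIC)[:,:,::-1])
E
```

```text
time: 21.78
position: [0.532, 0.0211, 0.2049]
tool_rot: [2.349, 2.051, -0.005]
ft_force: [-0.8, -0.3, 0.8]
grip_width: 0.486
time: 22.4
position: [0.5289, 0.0236, 0.3495]
tool_rot: [2.351, 2.051, -0.009]
ft_force: [-0.1, -0.6, 0.2]
grip_width: 0.498
time: 23.02
position: [0.5288, 0.0234, 0.3499]
tool_rot: [2.351, 2.05, -0.007]
ft_force: [0.1, 0.1, 0.3]
grip_width: 0.499
tab top 0.2595 [0.5259 0.0104 0.2221]
tab top 0.2598 [0.5261 0.0107 0.2233]
t 23.525 p [0.5291 0.0235 0.3506] rv [ 2.35   2.05  -0.006] F [0.19 1.44 0.47] g 0.5025643845596891
```

View pics/s7.png

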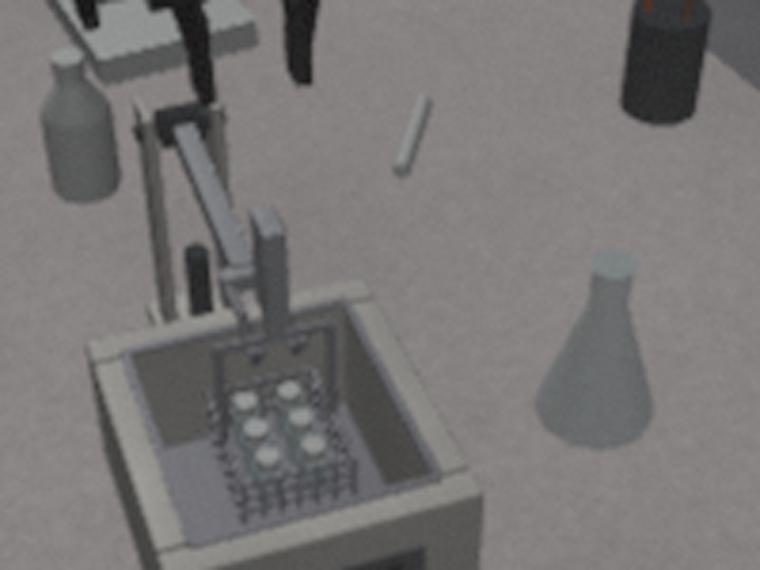

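```bash
python3 -c "
from bench import ctrl
print(ctrl.close_job())"
```

```text
the job is handed in; nothing more can be done
None
```

The basket hangs by its bail in the fork hook, down in the empty tank, and the job is handed in at about 23.5 s of the 48 s. No verdict was reported.

- **Grasp:** The first attempt failed because I lifted before the fingers had finished closing. They slid up the tab and the basket stayed on the bench. I went back down, closed fully and lifted; it weighed about 4.8 N.
- **Hanging:** I turned it square to the stand, passed the bail over the fork tips and eased it down. I let go once the vertical force was back to its no-load level (about 0.0 to 0.3 N, with a similar noise). Sideways forces of about 1 N had built up; I shifted the tool slightly, which brought them down to about 0.5 N or less before opening.
- **Last checks:** The side pictures before and after the fingers withdrew show the basket upright in the fork, without visible movement. Two depth readings 0.25 s apart agreed to about 1 mm. The gripper stands clear above it, and the wash bottle and flask look unmoved in the side view.
- **Not checked:** I did not measure the bail-to-hook distance, the arm angle or speed, or the other bystanders' positions. The tab-top height may be cut off by the 0.26 m limit I set in that last depth check.

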